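# Shift the spot plate to the free rest with the lifting spatula

## Task

Slide the lifting spatula under the porcelain spot plate (the one with twelve wells), lift it off its rest and set it down centred and square on the rails of the empty rest, without the gripper touching the plate, because it must stay clean. Then draw the spatula out from under the plate and stand it upright on the open bench, clear of the rests. Leave the plain tile where it lies.

Things in the scene. Friction and masses are not known exactly. Their poses are not given: they have to be found in the camera images.
- spot_plate: white porcelain plate, 80 (x) x 116 (y) x 10 mm, 0.15 kg, twelve round wells in its top. It lies on a rest like the empty one, its middle within 4 mm of the rest's and square on it within 3 degrees, x along the rails. Origin: centre of its underside, 36 mm above the bench at the start. +x points away from the robot within 15 degrees.
- plain_tile: white porcelain tile of the same outline, 80 x 116 x 10 mm, smooth top without wells, lying on a third rest of the same kind. Origin: centre of its underside. To be left alone.
- spatula: stands on the bench, 0.25 kg: level steel blade, 3 mm thick, 46 mm wide, with an upright black grip near its rear end, 22 x 22 mm square (sides along x, y), top 115 mm above the blade's underside. Origin: on the grip's axis, at the blade's underside. Blade points along +x, from x = -18 to +115 mm. Stands by itself when unloaded.
- empty_rest: fixed rest: grey base 100 (x) x 104 (y) x 4 mm; two aluminium rails along x, 90 mm long, 12 mm wide, centred at y = +40 and -40 mm, tops 36 mm above the bench; the channel between, 68 mm wide, is open at both ends. Origin: centre of the base's underside. +x points away from the robot within 12 degrees. Three like rests stand side by side in any order.

How it is judged:
On the way:
1. the spot plate is lifted clear of its rest, carried level on the spatula's blade (height (world z) of spot_plate above 0.05 m and angle between spot_plate's own z axis and vertical below 0.25 rad and contact force between spatula and spot_plate above 0.4 N), for 0.2 s.
At the end, for the whole second after the job is handed in: The spot plate lies flat at rest on the rails of the empty rest, its middle within 15 mm of the rest's middle and square to it within 10 degrees; the spatula stands upright and still on the bench itself, drawn out, touching neither plate nor rest, its grip more than 130 mm from the plate's middle (horizontal distance between spot_plate and empty_rest below 0.015 m and z of spot_plate in the frame of empty_rest between 0.032 and 0.04 m and angle between the x axis of spot_plate and the x axis of empty_rest, either way round below 0.18 rad and angle between spot_plate's own z axis and vertical below 0.08 rad and linear speed of each of spot_plate, spatula below 0.02 m/s and contact force between spatula and spot_plate below 0.05 N and contact force between spatula and empty_rest below 0.05 N and horizontal distance between spatula and spot_plate above 0.13 m and height (world z) of spatula below 0.003 m and angle between spatula's own z axis and vertical below 0.06 rad).
It fails at once if the gripper or arm touches the spot plate (contact force between any of the fingers, the arm and spot_plate above 0.3 N).
It fails at once if the plain tile is shifted by more than 15 mm (distance of plain_tile from where it was at the start of the episode above 0.015 m).
It also fails if it takes over 58 s, if anything falls off the work surface, if the arm or the gripper's body presses on something with over 40 N, if the wrist force passes 120 N, or if a joint passes its speed limit or range.

## Robot

A 6-joint arm with a two-finger parallel gripper is mounted at the origin on a cart in front of the work surface, level with it; the furniture and walls round the work are solid. World frame = base frame: x ahead of the robot, y to its left, z up, the work surface at z = 0. Lengths are in m, angles in rad, forces in N, time in s.
With the tool pointing down it reaches from about 0.25 to 0.775 m from the base axis. Payload 4 kg.
Tool frame: the origin (TCP) lies at the very end of the fingers, on their centre line; the grasp point (between the pads) lies 19 mm behind it; z points along the fingers, y is the line along which they close (so a half turn about z gives the same grasp; the last joint's range is limited). The gripper opens to 85 mm and grips with 20 to 120 N. Pads are 22 mm wide; open, the fingers measure 114 mm over their backs; the gripper's body (76 mm by 85 mm) begins 54 mm behind the grasp point. The pads swing forward as they close: fully open they stand 13 mm farther back than shut.
Start: joints at [1.198, 0.087, 1.371, -0, 1.684, -0.103], TCP at [0.147, 0.53, 0.231] pointing down, gripper open.
Joint ranges: [-3.1, 3.1], [-0.76, 2.03], [0.27, 2.55], [-1.08, 4.22], [0.17, 2.65], [-2.57, 2.57]. Speed limits (rad/s): [2.79, 2.79, 3.14, 3.14, 3.14, 3.14].

## Interface

Orientations are given as a unit quaternion [x, y, z, w].
In Python, from cell import robot gives the robot as it stands. The module is installed in compiled form; this text tells all that it offers.
- The arm moves only by the tool send_rows, never from a script. Its arguments are lists of equal length, an entry for each row: "slide": the shift along the tool's x, y, z in cm, a list of three; "turn": the turn, a rotation vector about the tool's x, y, z in rad, a list of three. A call has exactly 5 rows; each row is the pose to reach, as a shift and turn from the pose commanded when the call began, along the tool's axes at that moment; what a row does not reach only later rows make up. A row lasts 1/8 s, in which the tool goes at most 62.5 mm and 10.7 degrees, less where a joint would pass 70% of its speed; a pose out of reach is approached as far as the arm can. A call with a gripper value outside its range is refused whole. "fingers" is the closure, from 0 (fully open) to 1 (shut), set as the call begins (left out, the last holds). The fingers move at their own pace and stop on an object; "force" is the grip in N (left out, the last holds). Time passes only in rows, so rows that repeat a pose let the fingers close, or fill a call up. It gives the time, the measured TCP pose, the force, the opening and the grip force at its end, in the units of the state.
- robot.observe(): the state, without advancing time (a new reading comes with each control period).
- robot.capture(name): name is "side" or "top"; returns the picture (480x640x3 uint8, red, green, blue); there is no depth.
- robot.camera_info(name): a dict with "fx", "fy", "cx", "cy" (pixels), "k1" (the pictures are not rectified: a ray, as slopes to the right and down, at radius r is drawn at 1 + k1 r^2 times it, then the intrinsics apply), "extrinsics" (4x4, takes a point from world to camera coordinates). Camera axes: x right, y down, z forward; pixel columns grow to the right and rows downward; lengths in m; the calibration is good to about 2 mm. A picture is of the moment at which its call begins. camera_info takes no time and is no camera call.
- robot.close_job(): hands the job in; it is judged then, once.
Trained networks look in the newest picture that a camera, given by its name, has taken for a name from the list of things; names that differ only in an ending like _2 or _b are one class to them, and where a whole thing is asked for, a point or a joint stands for the part that bears it (a point fixed in the world has none). Each returns a list of dicts, best first, with "score" (0 to 1); they miss things now and then, are a little off and sometimes report something else, mostly with a low value. They report only what shows in the picture. A call takes as long as a camera call.
- robot.find_in(camera, thing): "bbox" ([left, top, right, bottom] in pixels, round what is visible of it).
- robot.outline_of(camera, thing): "pixels" (480x640 bool, what is visible of it) and "bbox" ([left, top, right, bottom] in pixels, round what is visible of it).
- robot.spot_point(camera, thing): "uv" ([column, row] in pixels: a listed point, or the origin of a listed thing).
The state is a dict: "t": time; "joint_pos": joint angles; "qvel": joint speeds; "effort": joint torques, N m; "tcp_pos": TCP position; "eef_rot": TCP orientation; "force": force on the tool from outside, world axes, zero at the start; "ft_torque": the same for the moment, N m; "finger_gap": finger opening in m; "gripper_force": force on a finger pad.
Only numpy, scipy, OpenCV 4.12 (cv2) and the standard library are available. Lean on these libraries where they do the work, as an engineer would, in place of code of your own. Each camera call takes 0.05 s, during which the arm holds its last target. There are 200 camera calls.

## Working session

There is one attempt and no reset: what is moved stays moved. The work goes in short steps, Python scripts to look and compute and a tool call to move; the robot and the scene stay as the last step left them, time stands still between calls to the robot, and variables do not carry over. Pictures are saved under pics/ and viewed, at most 10 in all, crops included, and the job is handed in when it is done.

Besides the shell and the picture viewer there is one more tool, called as name(argument=value, ...), one argument or row to a line, values as JSON. send_rows: Moves the arm, as the interface text tells. Its arguments: {"type":"object","properties":{"slide":{"type":"array","items":{"type":"array","items":{"type":"number"}}},"turn":{"type":"array","items":{"type":"array","items":{"type":"number"}}},"fingers":{"type":"number"},"force":{"type":"number"}},"required":["slide","turn"]}

```bash
mkdir -p pics; cat > h.py <<'E'
import numpy as np, cv2
from cell import robot
from scipy.spatial.transform import Rotation as R
def proj(cam,P):
    c=robot.camera_info(cam);E=np.array(c["extrinsics"]);p=np.atleast_2d(P)@E[:3,:3].T+E[:3,3]
    s=p[:,:2]/p[:,2:];s=s*(1+c["k1"]*(s**2).sum(1,keepdims=True))
    return s*[c["fx"],c["fy"]]+[c["cx"],c["cy"]]
def back(cam,uv,z):
    c=robot.camera_info(cam);E=np.array(c["extrinsics"])
    d=(np.atleast_2d(uv)-[c["cx"],c["cy"]])/[c["fx"],c["fy"]];s=d.copy()
    for _ in range(20): s=d/(1+c["k1"]*(s**2).sum(1,keepdims=True))
    r=np.c_[s,np.ones(len(s))]@E[:3,:3];o=-E[:3,:3].T@E[:3,3]
    return o+r*((z-o[2])/r[:,2])[:,None]
E
python3 - <<'E'
from h import *
for cam in("top","side"):
    cv2.imwrite(f"pics/{cam}0.png",robot.capture(cam)[:,:,::-1])
    c=robot.camera_info(cam);E=np.array(c["extrinsics"]);print(cam,-E[:3,:3].T@E[:3,3],E[2,:3],c["fx"],c["k1"])
    for t in("spot_plate","plain_tile","spatula","empty_rest"):
        print(t,[(np.round(d["bbox"]),round(d["score"],2)) for d in robot.find_in(cam,t)],[(np.round(d["uv"],1),round(d["score"],2),back(cam,d["uv"],.036 if 'pl' in t else 0).round(3)) for d in robot.spot_point(cam,t)])
print(robot.observe())
E
```

```text
top [ 0.35114033 -0.02837348  1.27894468] [ 0.1755301   0.00209037 -0.98447184] 525.2486214497635 -0.013605465498432364
spot_plate [(array([341., 196., 391., 231.]), 0.81)] [(array([367. , 215.6]), 0.81, array([[ 0.629, -0.14 ,  0.036]]))]
plain_tile [(array([173., 200., 226., 235.]), 0.85)] [(array([198. , 218.7]), 0.84, array([[0.626, 0.269, 0.036]]))]
spatula [(array([421., 220., 462., 274.]), 0.69)] [(array([447.4, 266.7]), 0.85, array([[ 0.507, -0.337,  0.   ]]))]
empty_rest [(array([260., 210., 304., 253.]), 0.84)] [(array([281.9, 230.1]), 0.62, array([[0.603, 0.069, 0.   ]]))]
side [ 0.43002111 -1.0162868   0.66421324] [ 0.13534337  0.84720135 -0.51374317] 516.0242075456084 -0.10026284075926643
spot_plate [(array([319., 255., 374., 292.]), 0.83)] [(array([346. , 274.3]), 0.9, array([[ 0.629, -0.142,  0.036]]))]
plain_tile [(array([302., 179., 332., 200.]), 0.79)] [(array([317.3, 191.2]), 0.77, array([[0.631, 0.264, 0.036]]))]
spatula [(array([285., 304., 363., 367.]), 0.89)] [(array([296.7, 355. ]), 0.58, array([[ 0.501, -0.329,  0.   ]]))]
empty_rest [(array([292., 216., 337., 253.]), 0.85)] [(array([311.1, 239.1]), 0.69, array([[0.585, 0.07 , 0.   ]]))]
{'t': 0.9, 'joint_pos': array([ 1.19789340e+00,  8.71694624e-02,  1.37069399e+00,  8.00480402e-06,
        1.68358775e+00, -1.03094244e-01]), 'qvel': array([-7.18470403e-05,  7.88149027e-04,  2.05775432e-03,  8.06622523e-05,
       -3.43038262e-04,  5.62362566e-04]), 'effort': array([-1.11992922e-03, -3.51718211e+01, -3.13469732e+01, -3.05400918e-04,
        2.17795405e-04,  1.62709927e-05]), 'tcp_pos': array([0.14660714, 0.53012118, 0.23136064]), 'eef_rot': array([1.34495075e-01, 9.90914260e-01, 6.96670026e-05, 1.28086761e-05]), 'force': array([ 0.1865168 , -0.31398018,  0.11211892]), 'ft_torque': array([-0.01793188, -0.02367992,  0.02146773]), 'gripper_force': 0.0, 'finger_gap': 0.08528476124696982}
```

View pics/top0.png

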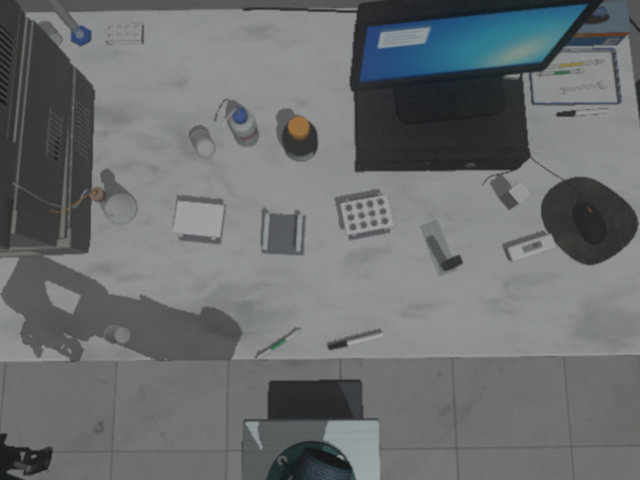

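View pics/side0.png

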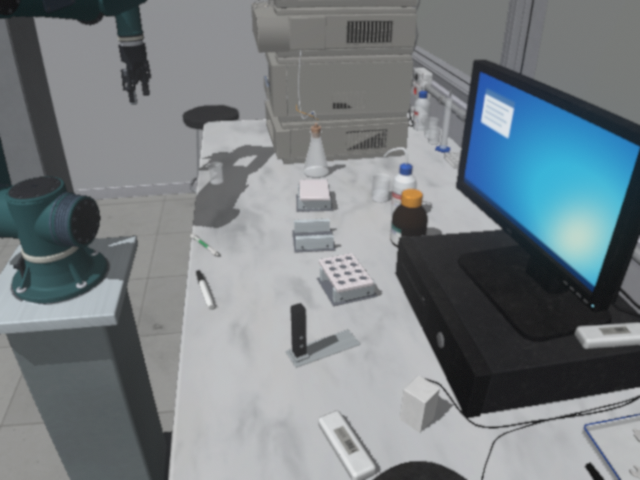

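The top view shows the spot plate at about (367,215), the empty rest at (283,231), the plain tile at (200,218), and the spatula grip at (447,265) with its blade running up-left to (430,225). The side view matches, and the space around the spatula is free. Next I fit x, y and yaw to the outlines from both cameras.

```bash
cat >> h.py <<'E'
def box(x0,x1,y0,y1,z0,z1): return np.array([[x,y,z] for x in(x0,x1) for y in(y0,y1) for z in(z0,z1)])
REST=[box(-.05,.05,-.052,.052,0,.004),box(-.045,.045,.034,.046,.004,.036),box(-.045,.045,-.046,-.034,.004,.036)]
M={"spot_plate":[box(-.04,.04,-.058,.058,0,.01)],"plain_tile":[box(-.04,.04,-.058,.058,0,.01)],"empty_rest":REST,
"spatula":[box(-.018,.115,-.023,.023,0,.003),box(-.011,.011,-.011,.011,0,.115)]}
def render(cam,parts,p,z,S=4):
    T=R.from_euler("z",p[2]).as_matrix();m=np.zeros((480*S,640*S),np.uint8)
    for b in parts:
        uv=proj(cam,b@T.T+[p[0],p[1],z])
        cv2.fillConvexPoly(m,cv2.convexHull(np.round(((uv+.5)*S-.5)*16).astype(np.int32)),255,shift=4)
    return cv2.resize(m,(640,480),interpolation=cv2.INTER_AREA)/255.
def fit(t,p0,z,cams=("top","side")):
    from scipy.optimize import minimize
    out=[]
    ms={c:robot.outline_of(c,t)[0]["pixels"].astype(float) for c in cams}
    for cs in [cams]+[(c,) for c in cams]:
        f=lambda p:sum(np.abs(render(c,M[t],p,z)-ms[c]).sum()/ms[c].sum() for c in cs)
        best=min((minimize(f,[p0[0],p0[1],p0[2]+a],method="Nelder-Mead",options=dict(initial_simplex=[[p0[0]+i,p0[1]+j,p0[2]+a+k] for i,j,k in((0,0,0),(.01,0,0),(0,.01,0),(0,0,.1))],xatol=1e-4,fatol=1e-4)) for a in(-.15,0,.15)),key=lambda r:r.fun)
        out.append(best.x);print(t,cs,best.x[:2].round(4),np.degrees(best.x[2]).round(1),round(best.fun,3))
    return out[0]
E
python3 - <<'E'
from h import *
for c in("top","side"):robot.capture(c)
P={}
for t,p,z in(("spot_plate",(.629,-.14,.1),.036),("empty_rest",(.595,.069,0),0),("spatula",(.505,-.333,.3),0),("plain_tile",(.628,.267,0),.036)):P[t]=fit(t,p,z)
S=4
im=robot.capture("top")
big=cv2.resize(im[190:290,165:480],None,fx=2.5,fy=2.5,interpolation=cv2.INTER_CUBIC)
im2=robot.capture("side")[210:375,270:390];b2=cv2.resize(im2,None,fx=2.5,fy=2.5,interpolation=cv2.INTER_CUBIC)
for t in P:
  T=R.from_euler("z",P[t][2]).as_matrix()
  for b in M[t]:
    q=b@T.T+[P[t][0],P[t][1],.036 if"pl" in t else 0] if t!="x" else 0
    if t=="empty_rest" or t=="spatula": q=b@T.T+[P[t][0],P[t][1],0]
    if t=="spatula": pass
    else: q=b@T.T+[P[t][0],P[t][1],.036 if t!="empty_rest" else 0]
    for c,img,o in(("top",big,(165,190)),("side",b2,(270,210))):
      h=cv2.convexHull(((proj(c,q)-o+.5)*2.5-.5).astype(np.int32));cv2.polylines(img,[h],True,(255,0,0),1)
H=max(len(big),len(b2));out=np.zeros((len(big)+len(b2),big.shape[1],3),np.uint8);out[:len(big)]=big
out=out[:600];hh=min(len(b2),600-len(big));out[len(big):len(big)+hh,:b2.shape[1]]=b2[:hh]
cv2.imwrite("pics/fit.png",out[:,:,::-1])
E
```

```text
spot_plate ('top', 'side') [ 0.6297 -0.1369] 9.9 0.195
spot_plate ('top',) [ 0.6321 -0.1371] 10.7 0.065
spot_plate ('side',) [ 0.6276 -0.1373] 9.5 0.093
empty_rest ('top', 'side') [0.592  0.0661] -3.0 0.18
empty_rest ('top',) [0.5942 0.0658] -4.0 0.046Traceback (most recent call last):
  File "<stdin>", line 4, in <module>
  File "h.py", line 30, in fit
    best=min((minimize(f,[p0[0],p0[1],p0[2]+a],method="Nelder-Mead",options=dict(initial_simplex=[[p0[0]+i,p0[1]+j,p0[2]+a+k] for i,j,k in((0,0,0),(.01,0,0),(0,.01,0),(0,0,.1))],xatol=1e-4,fatol=1e-4)) for a in(-.15,0,.15)),key=lambda r:r.fun)
  File "h.py", line 30, in <genexpr>
    best=min((minimize(f,[p0[0],p0[1],p0[2]+a],method="Nelder-Mead",options=dict(initial_simplex=[[p0[0]+i,p0[1]+j,p0[2]+a+k] for i,j,k in((0,0,0),(.01,0,0),(0,.01,0),(0,0,.1))],xatol=1e-4,fatol=1e-4)) for a in(-.15,0,.15)),key=lambda r:r.fun)
              ~~~~~~~~^^^^^^^^^^^^^^^^^^^^^^^^^^^^^^^^^^^^^^^^^^^^^^^^^^^^^^^^^^^^^^^^^^^^^^^^^^^^^^^^^^^^^^^^^^^^^^^^^^^^^^^^^^^^^^^^^^^^^^^^^^^^^^^^^^^^^^^^^^^^^^^^^^^^^^^^^^^^^^^^^^^^^^^^^^^^^^^^^^^
    res = _minimize_neldermead(fun, x0, args, callback, bounds=bounds,
                               **options)
    fxr = func(xr)
    fx = function(np.copy(x), *(wrapper_args + args))
  File "h.py", line 29, in <lambda>
    f=lambda p:sum(np.abs(render(c,M[t],p,z)-ms[c]).sum()/ms[c].sum() for c in cs)
               ~~~^^^^^^^^^^^^^^^^^^^^^^^^^^^^^^^^^^^^^^^^^^^^^^^^^^^^^^^^^^^^^^^^
  File "h.py", line 29, in <genexpr>
    f=lambda p:sum(np.abs(render(c,M[t],p,z)-ms[c]).sum()/ms[c].sum() for c in cs)
                          ~~~~~~^^^^^^^^^^^^
  File "h.py", line 21, in render
    uv=proj(cam,b@T.T+[p[0],p[1],z])
  File "h.py", line 5, in proj
    c=robot.camera_info(cam);E=np.array(c["extrinsics"]);p=np.atleast_2d(P)@E[:3,:3].T+E[:3,3]
ValueError: time passes only in moves, steps and waits
```

```bash
sed -i 's/c=robot.camera_info(cam)/c=info(cam)/; 3a from functools import lru_cache\n@lru_cache(None)\ndef info(cam): return robot.camera_info(cam)' h.py
python3 - <<'E'
from h import *
for c in("top","side"):robot.capture(c)
P={"spot_plate":(.6297,-.1369,.173),"empty_rest":(.592,.0661,-.055)}
for t,p,z in(("spatula",(.505,-.333,.3),0),("plain_tile",(.628,.267,0),.036)):P[t]=fit(t,p,z)
parts=[]
for c,(u0,v0,u1,v1),s in(("top",(165,190,480,290),2.5),("side",(270,210,390,375),2)):
    img=cv2.resize(robot.capture(c)[v0:v1,u0:u1],None,fx=s,fy=s,interpolation=cv2.INTER_CUBIC)
    for t,p in P.items():
        T=R.from_euler("z",p[2]).as_matrix()
        for b in M[t]:
            q=b@T.T+[p[0],p[1],.036 if t in("spot_plate","plain_tile") else 0]
            cv2.polylines(img,[cv2.convexHull(((proj(c,q)-(u0,v0)+.5)*s-.5).astype(np.int32))],True,(255,0,0),1)
    parts.append(cv2.copyMakeBorder(img,0,0,0,800-img.shape[1],cv2.BORDER_CONSTANT))
cv2.imwrite("pics/fit.png",np.vstack(parts)[:,:,::-1])
E
```

```text
spatula ('top', 'side') [ 0.5061 -0.3312] 17.4 0.189
spatula ('top',) [ 0.5094 -0.3305] 18.2 0.049
spatula ('side',) [ 0.505  -0.3338] 17.8 0.067
plain_tile ('top', 'side') [0.6236 0.2677] -5.7 0.159
plain_tile ('top',) [0.6254 0.2665] -5.7 0.068
plain_tile ('side',) [0.6227 0.2692] -7.4 0.058
```

View pics/fit.png

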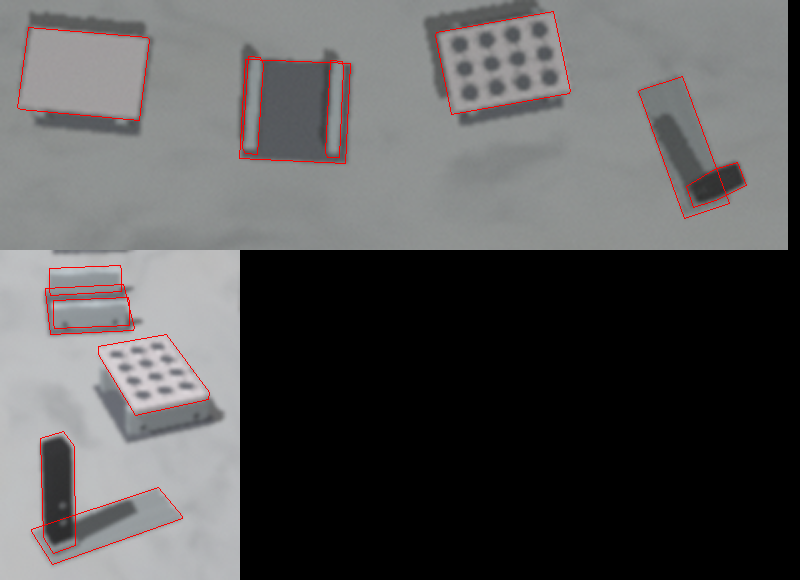

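The fits line up with both pictures:

| Object | x, y (m) | Yaw |
|---|---|---|
| Spot plate | .630, −.137 | 10° |
| Empty rest | .592, .066 | −3.3° |
| Spatula | .506, −.332 | 17.6° |

Next I plan the approach to the spatula.

```bash
cat >> h.py <<'E'
def down(x,y,z,yawdeg):
    return np.array([x,y,z]),R.from_euler("z",yawdeg,degrees=True)*R.from_euler("x",180,degrees=True)
def plan(*way,start=None):
    """each waypoint (x,y,z,yawdeg) = one call's end; prints tool-frame slide (cm) and turn (rad)"""
    o=robot.observe();p,r=(o["tcp_pos"],R.from_quat(o["eef_rot"])) if start is None else down(*start)
    for w in way:
        P,Q=down(*w);print(w,"slide",(r.inv().apply(P-p)*100).round(2),"turn",(r.inv()*Q).as_rotvec().round(3));p,r=P,Q
E
python3 - <<'E'
from h import *
plan((.25,.30,.24,128),(.32,.06,.24,92),(.42,-.15,.24,55),(.506,-.332,.2,17.6),(.506,-.332,.075,17.6))
E
```

```text
(0.25, 0.3, 0.24, 128) slide [-16.1  -19.42  -0.87] turn [0.    0.    0.638]
(0.32, 0.06, 0.24, 92) slide [-23.22  -9.26  -0.  ] turn [ 0.    -0.     0.628]
(0.42, -0.15, 0.24, 55) slide [-21.34   9.26   0.  ] turn [-0.    -0.     0.646]
(0.506, -0.332, 0.2, 17.6) slide [-9.98 17.48  4.  ] turn [-0.    -0.     0.653]
(0.506, -0.332, 0.075, 17.6) slide [ 0.  -0.  12.5] turn [0. 0. 0.]
```

send_rows(
  slide=[
    [-3.2,-3.9,-0.2],
    [-6.4,-7.8,-0.4],
    [-9.7,-11.7,-0.5],
    [-12.9,-15.5,-0.7],
    [-16.1,-19.4,-0.9],
  ],
  turn=[
    [0,0,0.128],
    [0,0,0.255],
    [0,0,0.383],
    [0,0,0.51],
    [0,0,0.638],
  ],
  fingers=0,
)

```text
t: 2.22
tcp_pos: [0.2505, 0.2988, 0.2406]
eef_rot: [0.44, 0.898, 0.0, 0.0]
force: [0.5, 0.4, 0.8]
finger_gap: 0.0853
gripper_force: 0.0
```

send_rows(
  slide=[
    [-4.6,-1.9,0],
    [-9.3,-3.7,0],
    [-13.9,-5.6,0],
    [-18.6,-7.4,0],
    [-23.2,-9.3,0],
  ],
  turn=[
    [0,0,0.126],
    [0,0,0.251],
    [0,0,0.377],
    [0,0,0.502],
    [0,0,0.628],
  ],
)

```text
t: 2.85
tcp_pos: [0.3198, 0.0586, 0.2406]
eef_rot: [0.696, 0.718, 0.001, 0.001]
force: [1.1, -0.3, 0.3]
finger_gap: 0.0856
gripper_force: 0.0
```

send_rows(
  slide=[
    [-4.3,1.9,0],
    [-8.5,3.7,0],
    [-12.8,5.6,0],
    [-17.1,7.4,0],
    [-21.3,9.3,0],
  ],
  turn=[
    [0,0,0.129],
    [0,0,0.258],
    [0,0,0.388],
    [0,0,0.517],
    [0,0,0.646],
  ],
)

```text
t: 3.48
tcp_pos: [0.4204, -0.1511, 0.2405]
eef_rot: [0.888, 0.46, 0.0, 0.0]
force: [0.1, -0.1, -0.2]
finger_gap: 0.0854
gripper_force: 0.0
```

send_rows(
  slide=[
    [-2.5,4.4,1],
    [-5.0,8.7,2],
    [-7.5,13.1,3],
    [-10,17.5,4],
    [-10,17.5,4],
  ],
  turn=[
    [0,0,0.163],
    [0,0,0.327],
    [0,0,0.49],
    [0,0,0.653],
    [0,0,0.653],
  ],
)

```text
t: 4.1
tcp_pos: [0.5057, -0.3342, 0.1966]
eef_rot: [0.988, 0.151, -0.002, -0.002]
force: [-0.0, 0.8, 0.2]
finger_gap: 0.0854
gripper_force: 0.0
```

```bash
python3 - <<'E'
from h import *
o=robot.observe();print(o["t"],o["tcp_pos"],R.from_quat(o["eef_rot"]).as_matrix().round(3)[:,0],o["force"])
plan((.506,-.332,.075,17.6))
E
```

```text
4.1 [ 0.50571181 -0.33415842  0.19664364] [ 0.954  0.299 -0.003] [-0.04624955  0.82218865  0.18736645]
(0.506, -0.332, 0.075, 17.6) slide [ 0.13 -0.15 12.16] turn [-0.004  0.003 -0.003]
```

send_rows(
  slide=[
    [0,0,3],
    [0,0,6],
    [0,0,9],
    [0,0,12.5],
    [0,0,12.5],
  ],
  turn=[
    [0,0,0],
    [0,0,0],
    [0,0,0],
    [0,0,0],
    [0,0,0],
  ],
)

```text
t: 4.72
tcp_pos: [0.5039, -0.3293, 0.0724]
eef_rot: [0.988, 0.154, -0.002, -0.003]
force: [1.6, -0.3, 0.4]
finger_gap: 0.0853
gripper_force: 0.0
```

send_rows(
  slide=[
    [0,0,0],
    [0,0,0],
    [0,0,0],
    [0,0,0],
    [0,0,0],
  ],
  turn=[
    [0,0,0],
    [0,0,0],
    [0,0,0],
    [0,0,0],
    [0,0,0],
  ],
  fingers=1,
  force=60,
)

```text
t: 5.35
tcp_pos: [0.5065, -0.3325, 0.0767]
eef_rot: [0.988, 0.153, 0.001, 0.001]
force: [0.1, -1.5, 4.8]
finger_gap: 0.0213
gripper_force: 59.5
```

send_rows(
  slide=[
    [0,0,0],
    [0,0,0],
    [0,0,0],
    [0,0,0],
    [0,0,0],
  ],
  turn=[
    [0,0,0],
    [0,0,0],
    [0,0,0],
    [0,0,0],
    [0,0,0],
  ],
)

```text
t: 5.98
tcp_pos: [0.5065, -0.3325, 0.0766]
eef_rot: [0.988, 0.153, 0.001, 0.001]
force: [-0.4, -0.9, 6.7]
finger_gap: 0.0215
gripper_force: 59.7
```

```bash
python3 - <<'E'
from h import *
o=robot.observe();print(o["t"],o["tcp_pos"],R.from_quat(o["eef_rot"]).as_matrix().round(4)[:,0],o["force"],o["finger_gap"],o["gripper_force"])
for c in("top","side"):
    im=robot.capture(c)
    print([(d["uv"],d["score"],back(c,d["uv"],0).round(4)) for d in robot.spot_point(c,"spatula")])
    u,v,s=(380,200,120) if c=="top" else (250,240,150)
    cv2.imwrite(f"pics/g_{c}.png",cv2.resize(im[v:v+s,u:u+s],None,fx=4,fy=4,interpolation=cv2.INTER_CUBIC)[:,:,::-1])
E
```

```text
5.975 [ 0.50650378 -0.33248645  0.07664162] [0.9533 0.3019 0.0012] [-0.37693901 -0.85620445  6.67621127] 0.021503001429688945 59.66527998447418
[([445.7, 265.6], 0.96, array([[ 0.5097, -0.3332,  0.    ]]))]
[([298.5, 351.9], 0.89, array([[ 0.5052, -0.3211,  0.    ]]))]
```

View pics/g_side.png

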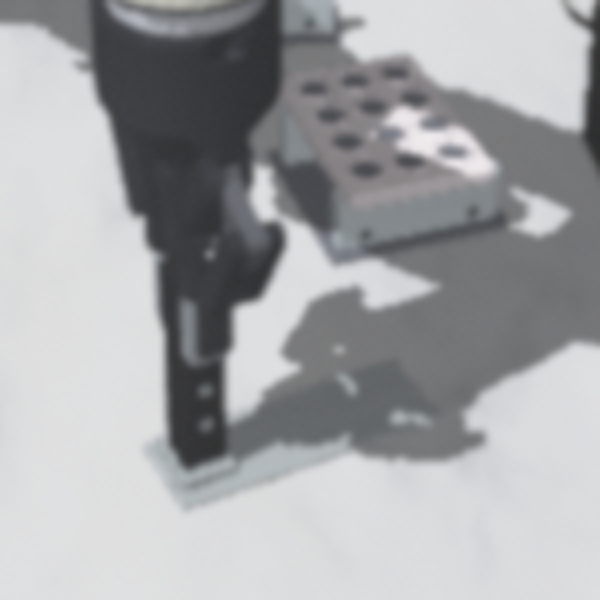

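The grip is secure: 21.5 mm opening with the finger pads on the handle. Now I lift, back off and line up with the plate's channel.

```bash
python3 - <<'E'
from h import *
plan((.47,-.34,.125,17.6),(.4475,-.1692,.125,10),(.4475,-.1692,.095,10))
E
```

```text
(0.47, -0.34, 0.125, 17.6) slide [-3.7  -0.38 -4.84] turn [ 0.002 -0.001 -0.   ]
(0.4475, -0.1692, 0.125, 10) slide [  3.02 -16.96  -0.  ] turn [ 0.    -0.     0.133]
(0.4475, -0.1692, 0.095, 10) slide [ 0. -0.  3.] turn [0. 0. 0.]
```

send_rows(
  slide=[
    [0,0,-1],
    [-0.7,-0.1,-2.4],
    [-1.8,-0.2,-3.7],
    [-3,-0.3,-4.8],
    [-3.7,-0.4,-4.8],
  ],
  turn=[
    [0,0,0],
    [0,0,0],
    [0,0,0],
    [0,0,0],
    [0,0,0],
  ],
  force=100,
)

```text
t: 6.8
tcp_pos: [0.469, -0.34, 0.125]
eef_rot: [0.988, 0.152, 0.001, 0.001]
force: [0.5, -0.6, -1.6]
finger_gap: 0.0208
gripper_force: 97.8
```

send_rows(
  slide=[
    [0.6,-3.4,0],
    [1.2,-6.8,0],
    [1.8,-10.2,0],
    [2.4,-13.6,0],
    [3,-17,0],
  ],
  turn=[
    [0,0,0.027],
    [0,0,0.053],
    [0,0,0.08],
    [0,0,0.106],
    [0,0,0.133],
  ],
)

```text
t: 7.42
tcp_pos: [0.4458, -0.1669, 0.1228]
eef_rot: [0.996, 0.086, -0.0, -0.0]
force: [0.6, 0.5, -2.0]
finger_gap: 0.0208
gripper_force: 98.5
```

send_rows(
  slide=[
    [0,0,1],
    [0,0,2],
    [0,0,3],
    [0,0,3],
    [0,0,3],
  ],
  turn=[
    [0,0,0],
    [0,0,0],
    [0,0,0],
    [0,0,0],
    [0,0,0],
  ],
)

```text
t: 8.05
tcp_pos: [0.4468, -0.1685, 0.0932]
eef_rot: [0.996, 0.086, -0.0, -0.0]
force: [0.3, -0.5, -2.8]
finger_gap: 0.0206
gripper_force: 98.7
```

```bash
python3 - <<'E'
from h import *
o=robot.observe();print(o["t"],o["tcp_pos"],R.from_quat(o["eef_rot"]).as_matrix().round(4)[:,0],o["force"],o["finger_gap"],o["gripper_force"])
plan((.4475,-.1692,.095,10),(.5627,-.1488,.095,10))
L=[]
for c,(u,v,w,h),s in(("top",(330,170,120,120),3),("side",(220,200,200,150),3)):
    im=cv2.resize(robot.capture(c)[v:v+h,u:u+w],None,fx=s,fy=s,interpolation=cv2.INTER_CUBIC)
    y=np.arctan2(*R.from_quat(o["eef_rot"]).as_matrix()[[1,0],0])
    for parts,p,z in((M["spatula"],(*o["tcp_pos"][:2],y),o["tcp_pos"][2]-.0766),(M["spot_plate"],(.6297,-.1369,.173),.036),(REST,(.6297,-.1369,.173),0)):
        T=R.from_euler("z",p[2]).as_matrix()
        for b in parts: cv2.polylines(im,[cv2.convexHull(((proj(c,b@T.T+[p[0],p[1],z])-(u,v)+.5)*s-.5).astype(np.int32))],True,(255,0,0),1)
    L.append(cv2.copyMakeBorder(im,0,450-im.shape[0],0,0,cv2.BORDER_CONSTANT))
out=np.hstack(L);out=cv2.resize(out,None,fx=800/out.shape[1],fy=800/out.shape[1]);cv2.imwrite("pics/pre.png",out[:,:,::-1])
E
```

```text
8.05 [ 0.44681767 -0.16851808  0.09324729] [ 0.9851  0.1722 -0.    ] [ 0.25571351 -0.51732691 -2.76433393] 0.02063686182987746 98.65604281425476
(0.4475, -0.1692, 0.095, 10) slide [ 0.06  0.08 -0.18] turn [-0.     0.    -0.001]
(0.5627, -0.1488, 0.095, 10) slide [ 1.17e+01 -1.00e-02 -0.00e+00] turn [0. 0. 0.]
```

View pics/pre.png

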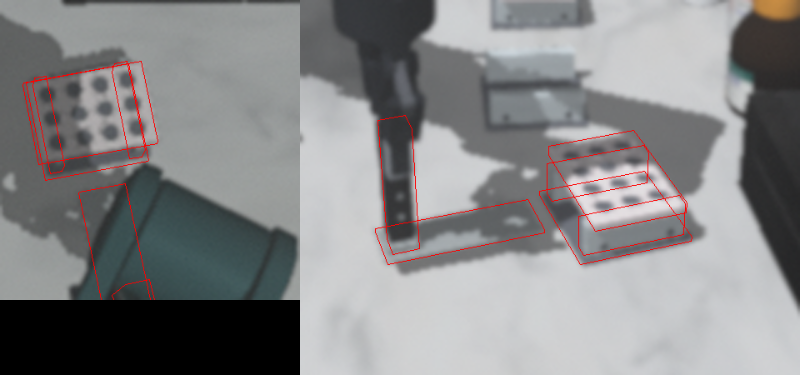

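The overlay matches: the blade is level and in line with the channel. I insert it and watch the force.

send_rows(
  slide=[
    [1.2,0.1,-0.1],
    [2.4,0.1,-0.1],
    [3.6,0.1,-0.1],
    [4.8,0.1,-0.1],
    [6,0.1,-0.1],
  ],
  turn=[
    [0,0,0],
    [0,0,0],
    [0,0,0],
    [0,0,0],
    [0,0,0],
  ],
)

```text
t: 8.78
tcp_pos: [0.5069, -0.1583, 0.0941]
eef_rot: [0.996, 0.087, -0.0, -0.0]
force: [0.6, -0.0, -2.3]
finger_gap: 0.0208
gripper_force: 98.7
```

send_rows(
  slide=[
    [1.2,0,0],
    [2.4,0,0],
    [3.6,0,0],
    [4.8,0,0],
    [5.7,0,0],
  ],
  turn=[
    [0,0,0],
    [0,0,0],
    [0,0,0],
    [0,0,0],
    [0,0,0],
  ],
)

```text
t: 9.4
tcp_pos: [0.5629, -0.1486, 0.0943]
eef_rot: [0.996, 0.087, 0.0, -0.0]
force: [-0.1, -0.3, -2.9]
finger_gap: 0.0205
gripper_force: 98.7
```

```bash
python3 - <<'E'
from h import *
o=robot.observe();print(o["t"],o["tcp_pos"],R.from_quat(o["eef_rot"]).as_matrix().round(4)[:,0],o["force"],o["ft_torque"])
plan((.5627,-.1488,.095,10))
for c in("top","side"):
    robot.capture(c);print([(back(c,d["uv"],.036).round(4),d["score"]) for d in robot.spot_point(c,"spot_plate")])
E
```

```text
9.4 [ 0.56293594 -0.14863331  0.09428578] [9.849e-01 1.731e-01 1.000e-04] [-0.06579604 -0.27967902 -2.87064067] [-0.00767592  0.07477548 -0.02018342]
(0.5627, -0.1488, 0.095, 10) slide [-0.03  0.01 -0.07] turn [-0.    -0.    -0.001]
[(array([[ 0.6256, -0.1382,  0.036 ]]), 0.53)]
[(array([[ 0.6248, -0.1419,  0.036 ]]), 0.96), (array([[0.5854, 0.0167, 0.036 ]]), 0.69)]
```

No contact on the way in. Lifting.

send_rows(
  slide=[
    [0,0,-1],
    [0,0,-1.4],
    [0,0,-1.7],
    [0,0,-2.1],
    [0,0,-2.6],
  ],
  turn=[
    [0,0,0],
    [0,0,0],
    [0,0,0],
    [0,0,0],
    [0,0,0],
  ],
)

```text
t: 10.22
tcp_pos: [0.5618, -0.1487, 0.1201]
eef_rot: [0.996, 0.087, -0.0, -0.0]
force: [-0.8, -0.3, -4.4]
finger_gap: 0.0214
gripper_force: 98.6
```

send_rows(
  slide=[
    [0,0,-0.6],
    [0,0,-1.4],
    [0,0,-2.2],
    [0,0,-3],
    [0,0,-3.3],
  ],
  turn=[
    [0,0,0],
    [0,0,0],
    [0,0,0],
    [0,0,0],
    [0,0,0],
  ],
)

```text
t: 10.85
tcp_pos: [0.5625, -0.1489, 0.1544]
eef_rot: [0.996, 0.087, 0.001, 0.0]
force: [0.4, -0.0, -4.1]
finger_gap: 0.0206
gripper_force: 98.6
```

```bash
python3 - <<'E'
from h import *
o=robot.observe();print(o["t"],o["tcp_pos"],R.from_quat(o["eef_rot"]).as_matrix().round(4)[:,0],o["force"],o["ft_torque"])
z=o["tcp_pos"][2]-.0766+.003;print(z)
im={c:robot.capture(c) for c in("top","side")}
try:p=fit("spot_plate",(.6297,-.1369,.173),z,("side",))
except Exception as e:print(e)
v=im["side"][150:350,220:420];cv2.imwrite("pics/lift.png",cv2.resize(v,None,fx=2.5,fy=2.5,interpolation=cv2.INTER_CUBIC)[:,:,::-1])
E
```

```text
10.85 [ 0.56254873 -0.14891787  0.15437485] [0.9849 0.173  0.0014] [ 0.44977728 -0.01354042 -4.12455036] [-0.03179382  0.13902226  0.03242854]
0.08077484862988424
spot_plate ('side',) [ 0.6276 -0.139 ] 10.8 0.05
spot_plate ('side',) [ 0.6276 -0.139 ] 10.8 0.05
```

View pics/lift.png

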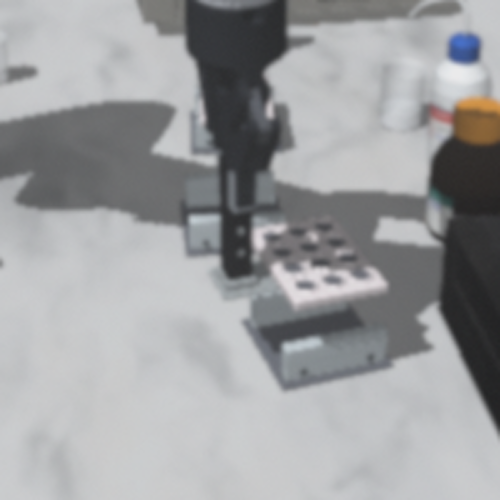

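The plate sits level on the blade, well clear of its rest. Now I carry it over to the empty rest.

```bash
python3 - <<'E'
from h import *
plan((.5434,-.0390,.1545,3.2),(.5241,.0700,.1545,-3.4))
E
```

```text
(0.5434, -0.039, 0.1545, 3.2) slide [  0.05 -11.14  -0.11] turn [-0.    -0.     0.118]
(0.5241, 0.07, 0.1545, -3.4) slide [ -1.32 -10.99  -0.  ] turn [-0.    -0.     0.115]
```

send_rows(
  slide=[
    [0,-0.9,0],
    [0,-2.7,0],
    [0,-5.3,0],
    [0,-8.2,0],
    [0,-11.1,0],
  ],
  turn=[
    [0,0,0.01],
    [0,0,0.03],
    [0,0,0.057],
    [0,0,0.087],
    [0,0,0.118],
  ],
)

```text
t: 11.62
tcp_pos: [0.5423, -0.0379, 0.1528]
eef_rot: [1.0, 0.027, -0.0, -0.0]
force: [-0.3, -0.4, -4.7]
finger_gap: 0.021
gripper_force: 98.7
```

send_rows(
  slide=[
    [-0.3,-2.9,0],
    [-0.7,-5.8,0],
    [-1,-8.4,0],
    [-1.2,-10.2,0],
    [-1.3,-11,0],
  ],
  turn=[
    [0,0,0.03],
    [0,0,0.06],
    [0,0,0.087],
    [0,0,0.105],
    [0,0,0.115],
  ],
)

```text
t: 12.25
tcp_pos: [0.5231, 0.0711, 0.153]
eef_rot: [1.0, -0.029, -0.0, -0.0]
force: [-0.8, -0.1, -3.9]
finger_gap: 0.0209
gripper_force: 98.7
```

send_rows(
  slide=[
    [0,0,0.5],
    [0,0,1],
    [0,0,1.5],
    [0,0,1.5],
    [0,0,1.5],
  ],
  turn=[
    [0,0,0],
    [0,0,0],
    [0,0,0],
    [0,0,0],
    [0,0,0],
  ],
)

```text
t: 12.88
tcp_pos: [0.5239, 0.0694, 0.1383]
eef_rot: [1.0, -0.03, 0.0, -0.0]
force: [0.4, 0.9, -3.8]
finger_gap: 0.0209
gripper_force: 98.7
```

```bash
python3 - <<'E'
from h import *
o=robot.observe();print(o["t"],o["tcp_pos"],R.from_quat(o["eef_rot"]).as_matrix().round(4)[:,0],o["force"],o["ft_torque"])
z=o["tcp_pos"][2]-.0766+.003;print(z)
im={c:robot.capture(c) for c in("top","side")}
p=fit("spot_plate",(.592,.066,-.06),z,("side",))
L=[]
for c,(u,v),s in(("top",(230,170),4),("side",(270,190),4)):
    g=cv2.resize(im[c][v:v+100,u:u+100],None,fx=s,fy=s,interpolation=cv2.INTER_CUBIC)
    for parts,q,zz in((REST,(.592,.0661,-.057),0),(M["spot_plate"],p,z)):
        T=R.from_euler("z",q[2]).as_matrix()
        for b in parts: cv2.polylines(g,[cv2.convexHull(((proj(c,b@T.T+[q[0],q[1],zz])-(u,v)+.5)*s-.5).astype(np.int32))],True,(255,0,0),1)
    L.append(g)
cv2.imwrite("pics/over.png",np.hstack(L)[:,:,::-1])
plan((.5241,.0700,.14,-3.4))
E
```

```text
12.875 [0.52393506 0.0693682  0.13831243] [ 9.982e-01 -5.970e-02  1.000e-04] [ 0.43521346  0.94970385 -3.80926809] [ 0.02084897  0.17107848 -0.04102932]
0.0647124345179994
spot_plate ('side',) [0.589  0.0643] -3.4 0.082
spot_plate ('side',) [0.589  0.0643] -3.4 0.082
(0.5241, 0.07, 0.14, -3.4) slide [ 0.   -0.04 -0.14] turn [-0.    -0.001 -0.   ]
```

View pics/over.png

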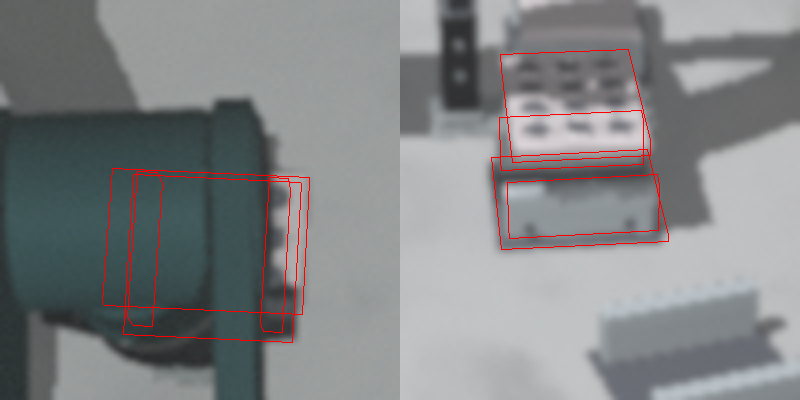

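The side view shows the plate centred and square over the empty rest. Lower it, then draw the blade out.

send_rows(
  slide=[
    [0,0,0.6],
    [0,0,1.2],
    [0,0,1.8],
    [0,0,2.2],
    [0,0,2.5],
  ],
  turn=[
    [0,0,0],
    [0,0,0],
    [0,0,0],
    [0,0,0],
    [0,0,0],
  ],
)

```text
t: 13.65
tcp_pos: [0.5237, 0.0697, 0.1129]
eef_rot: [1.0, -0.03, -0.0, -0.0]
force: [0.1, -0.6, -3.3]
finger_gap: 0.0209
gripper_force: 98.7
```

send_rows(
  slide=[
    [0,0,0.3],
    [0,0,0.6],
    [0,0,1],
    [0,0,1.5],
    [0,0,1.9],
  ],
  turn=[
    [0,0,0],
    [0,0,0],
    [0,0,0],
    [0,0,0],
    [0,0,0],
  ],
)

```text
t: 14.28
tcp_pos: [0.5238, 0.0697, 0.094]
eef_rot: [1.0, -0.03, -0.0, -0.0]
force: [0.4, 0.4, -2.4]
finger_gap: 0.0209
gripper_force: 98.8
```

```bash
python3 - <<'E'
from h import *
o=robot.observe();print(o["t"],o["tcp_pos"],o["force"],o["ft_torque"])
robot.capture("side");fit("spot_plate",(.592,.066,-.06),.036,("side",))
plan((.389,.078,.094,-3.4),(.36,.08,.094,-3.4))
E
```

```text
14.275 [0.52377917 0.06966532 0.09400531] [ 0.39299017  0.4273119  -2.4210732 ] [0.03082237 0.02394645 0.00342076]Traceback (most recent call last):
  File "<stdin>", line 3, in <module>
  File "h.py", line 30, in fit
    ms={c:robot.outline_of(c,t)[0]["pixels"].astype(float) for c in cams}
          ~~~~~~~~~~~~~~~~~~~~~^^^
IndexError: list index out of range
```

send_rows(
  slide=[
    [-0.8,0,0],
    [-2,0,0],
    [-3.4,0,0],
    [-4.8,0,0],
    [-6.2,0,0],
  ],
  turn=[
    [0,0,0],
    [0,0,0],
    [0,0,0],
    [0,0,0],
    [0,0,0],
  ],
)

```text
t: 15.0
tcp_pos: [0.4608, 0.0734, 0.0944]
eef_rot: [1.0, -0.03, 0.0, -0.0]
force: [-0.1, 0.1, -1.5]
finger_gap: 0.0208
gripper_force: 98.9
```

send_rows(
  slide=[
    [-1.4,0,0],
    [-2.8,0,0],
    [-4.2,0,0],
    [-5.3,0,0],
    [-5.7,0,0],
  ],
  turn=[
    [0,0,0],
    [0,0,0],
    [0,0,0],
    [0,0,0],
    [0,0,0],
  ],
)

```text
t: 15.62
tcp_pos: [0.4044, 0.0767, 0.0943]
eef_rot: [1.0, -0.03, 0.0, -0.0]
force: [0.2, 0.3, -2.6]
finger_gap: 0.0209
gripper_force: 98.9
```

```bash
python3 - <<'E'
from h import *
o=robot.observe();print(o["t"],o["tcp_pos"],o["force"],o["ft_torque"])
print(back("top",[[298,329],[257,356],[282,338]],0).round(3))
robot.capture("side")
try: fit("spot_plate",(.592,.066,-.06),.036,("side",))
except IndexError: print("none")
v=robot.capture("side")[150:350,180:430];cv2.imwrite("pics/out.png",cv2.resize(v,None,fx=3,fy=3,interpolation=cv2.INTER_CUBIC)[:,:,::-1])
E
```

```text
15.625 [0.40438456 0.07674864 0.0943357 ] [ 0.24718098  0.3425187  -2.60649831] [-0.01881082  0.04678283  0.00394722]
[[0.36  0.029 0.   ]
 [0.298 0.127 0.   ]
 [0.339 0.068 0.   ]]
spot_plate ('side',) [0.59  0.066] -3.1 0.051
spot_plate ('side',) [0.59  0.066] -3.1 0.051
```

View pics/out.png

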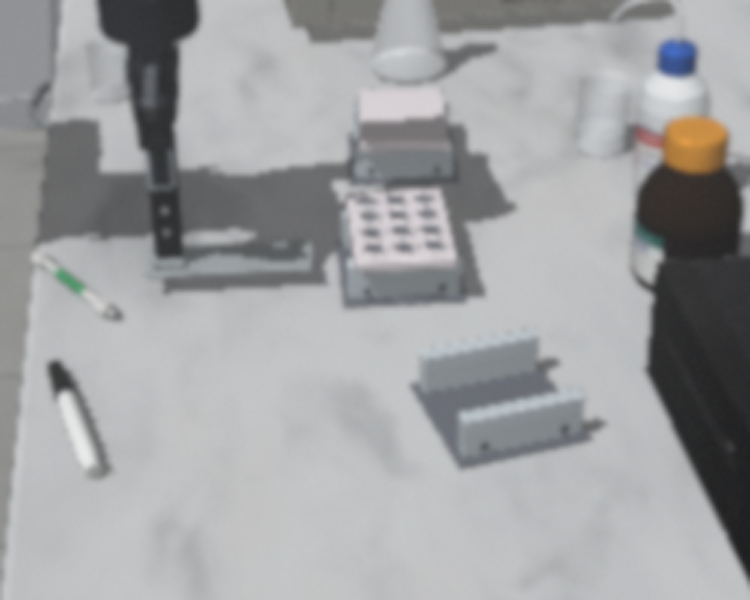

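The plate lies centred on the new rest, the blade is out, and the tile is untouched. Now I set the spatula down and release it.

send_rows(
  slide=[
    [0,0,0.6],
    [0,0,1.1],
    [0,0,1.5],
    [0,0,1.7],
    [0,0,1.8],
  ],
  turn=[
    [0,0,0],
    [0,0,0],
    [0,0,0],
    [0,0,0],
    [0,0,0],
  ],
)

```text
t: 16.4
tcp_pos: [0.4048, 0.0767, 0.0767]
eef_rot: [1.0, -0.03, -0.0, 0.0]
force: [-4.9, -0.7, 4.8]
finger_gap: 0.0209
gripper_force: 99.3
```

send_rows(
  slide=[
    [0,0,0],
    [0,0,0],
    [0,0,0],
    [0,0,0],
    [0,0,0],
  ],
  turn=[
    [0,0,0],
    [0,0,0],
    [0,0,0],
    [0,0,0],
    [0,0,0],
  ],
  force=20,
)

```text
t: 17.02
tcp_pos: [0.4053, 0.0767, 0.0767]
eef_rot: [1.0, -0.03, 0.0, -0.0]
force: [-1.9, -0.2, 3.5]
finger_gap: 0.0209
gripper_force: 99.2
```

send_rows(
  slide=[
    [0,0,0],
    [0,0,0],
    [0,0,0],
    [0,0,0],
    [0,0,0],
  ],
  turn=[
    [0,0,0],
    [0,0,0],
    [0,0,0],
    [0,0,0],
    [0,0,0],
  ],
  fingers=0,
)

```text
t: 17.65
tcp_pos: [0.4051, 0.0767, 0.0763]
eef_rot: [1.0, -0.03, 0.0, -0.0]
force: [-0.4, -0.0, -0.7]
finger_gap: 0.0856
gripper_force: 0.0
```

send_rows(
  slide=[
    [0,0,0],
    [0,0,0],
    [0,0,0],
    [0,0,0],
    [0,0,0],
  ],
  turn=[
    [0,0,0],
    [0,0,0],
    [0,0,0],
    [0,0,0],
    [0,0,0],
  ],
)

```text
t: 18.27
tcp_pos: [0.405, 0.0767, 0.0763]
eef_rot: [1.0, -0.03, 0.0, -0.0]
force: [0.0, -0.0, 1.0]
finger_gap: 0.0854
gripper_force: 0.0
```

send_rows(
  slide=[
    [0,0,-1],
    [0,0,-3],
    [0,0,-6],
    [0,0,-9],
    [0,0,-12],
  ],
  turn=[
    [0,0,0],
    [0,0,0],
    [0,0,0],
    [0,0,0],
    [0,0,0],
  ],
)

```text
t: 18.9
tcp_pos: [0.4051, 0.0767, 0.1981]
eef_rot: [1.0, -0.03, 0.001, -0.0]
force: [1.7, 0.1, -0.2]
finger_gap: 0.0854
gripper_force: 0.0
```

send_rows(
  slide=[
    [-2,4,0],
    [-4,8,0],
    [-6,12,0],
    [-8,16,0],
    [-8,18,0],
  ],
  turn=[
    [0,0,0],
    [0,0,0],
    [0,0,0],
    [0,0,0],
    [0,0,0],
  ],
)

```text
t: 19.52
tcp_pos: [0.3135, -0.0997, 0.1973]
eef_rot: [1.0, -0.031, 0.001, 0.001]
force: [0.9, 0.6, 0.1]
finger_gap: 0.0856
gripper_force: 0.0
```

```bash
python3 - <<'E'
from h import *
im={c:robot.capture(c) for c in("top","side")}
for t,p,z in(("spot_plate",(.592,.066,-.06),.036),("spatula",(.405,.077,-.06),0),("plain_tile",(.6236,.2677,-.1),.036)):
    for c in("top","side"):
        try: fit(t,p,z,(c,))
        except IndexError: print(t,c,"none")
a=im["top"][180:360,160:340];b=im["side"][150:330,200:380]
cv2.imwrite("pics/end.png",cv2.resize(np.hstack([a,b]),(800,400),interpolation=cv2.INTER_CUBIC)[:,:,::-1])
E
```

```text
spot_plate ('top',) [0.5933 0.0662] -2.7 0.074
spot_plate ('top',) [0.5933 0.0662] -2.7 0.074
spot_plate ('side',) [0.5897 0.0682] -2.7 0.04
spot_plate ('side',) [0.5897 0.0682] -2.7 0.04
spatula top none
spatula ('side',) [0.4025 0.0781] -2.5 0.072
spatula ('side',) [0.4025 0.0781] -2.5 0.072
plain_tile ('top',) [0.6257 0.2662] -6.1 0.066
plain_tile ('top',) [0.6257 0.2662] -6.1 0.066
plain_tile ('side',) [0.6222 0.2688] -7.1 0.114
plain_tile ('side',) [0.6222 0.2688] -7.1 0.114
```

View pics/end.png

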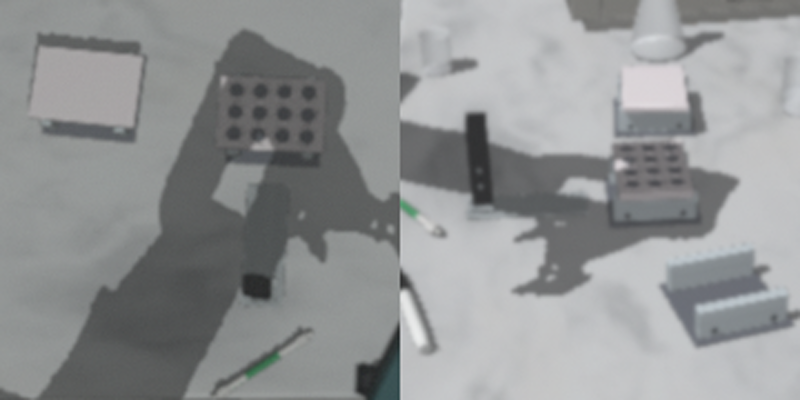

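The plate is centred and square on the rest. The spatula stands upright and clear of it, and the tile has not moved.

```bash
python3 -c "
from cell import robot
print(robot.close_job())"
```

```text
the job is handed in; nothing more can be done
None
```

Job handed in (no verdict returned): the last pictures show the spot plate about 1–2 mm off centre and within 1° of square on the formerly empty rest, the spatula upright on the bench about 19 cm from the plate's middle, and the tile unmoved.

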